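Set the dish on the light base and hold the sprung shutter open

TASK

Pick up the small thin-walled glass dish with the snail shell, handling it gently and keeping it upright, and set it down, without a knock or a drop, in the middle of the round stage glass of the light base, over its light window. Then pull the base's sprung shutter rod out by its knob until the black ring on the rod has just come fully out of the collar, and keep it exactly there: you finish still holding the knob with the shutter open, so that I can look at the specimen. Leave the bottle, the pot, the slide box and the forceps where they are.

Things in the scene. Friction and masses are not known exactly. Their poses are not given: they have to be found in the camera images.
- dish_center (a point): centre (half-way up, 15 mm above its underside) of the loose open glass dish: clear, round, 54 mm across, 30 mm high, walls 2.5 mm, about 55 g, a brown snail shell 14 mm high fixed on its bottom; it stands on the bench, its z axis up. Thin glass: it cracks if gripped with more than 20 N, or set down or knocked with more than 20 N (a grip of 5 to 12 N carries it)
- light_base: ivory box 200 mm (its x) by 220 mm (its y) by 60 mm high, fixed to the bench; origin in the middle of its underside; x to its rear (a brightness dial sticking out 12 mm and a rocker switch are on its front, -x, face), y to its left, z up. The shutter rod comes out of its right (-y) face
- window (a point): middle of the light base's top, 60 mm above the bench: centre of the round stage glass (100 mm across, flush with the top) on which the dish is set, exactly above the light window (a disc 28 mm across under the glass, covered by the black shutter blade until the rod is pulled). Same axes as the light base
- shutter (a joint): how far the shutter rod is pulled out, in m: 0 = pushed home and shut (where the spring returns it), 0.036 = ring just fully out of the collar, shutter fully open, 0.050 = end stop (too far, the blade covers the window again). It slides straight along the base's -y axis. The return spring pulls with about 3 N when shut, 6 N at the ring and 7 N at the stop; let go, it springs shut
- knob_center (a point): centre of the knob on the end of the shutter rod: a black round knurled knob 20 mm across and 26 mm long, lying along the base's y axis, on a steel rod 8 mm across; 47 mm above the bench and, when shut, 163 mm from the window's centre along the base's -y axis, so that 34 mm of free rod show between collar and knob. Moves with the rod; sturdy, may be gripped firmly (25 N)
- ring_mark (a point): inner edge (towards the base), on the rod's axis, of the black ring, 3 mm wide, on the steel rod; 83 mm from the knob's centre. Hidden inside the base while shut, the ring appears from the collar as the rod is pulled; this edge is level with the collar's face when the rod is at its mark
- collar (a point): centre of the outer face of the steel collar (18 mm across, standing 6 mm out of the base's right face) that the rod slides through; fixed to the base
- reagent_bottle: bystander: amber bottle, 34 mm across, 68 mm high, standing; origin under its middle
- specimen_pot: bystander: pot with a white screw lid and a paper label, 42 mm across, 55 mm high, standing; origin under its middle
- slide_box: bystander: grey slide box, 84 by 100 mm, 32 mm high; origin under its middle
- forceps: bystander: steel forceps lying flat, about 130 mm long along its x, 20 mm wide, 6 mm high; origin under its middle
Things that resemble listed ones, but are neither listed nor needed, are in the scene too. Leave any blue, purple or red look-alike of the part that bears dish_center alone.

How it is judged (in metres and radians):
On the way, in this order (a step that is already met when the one before it is completed fails the run):
1. the dish stands upright on the stage glass, its centre within 10 mm of the window's, let go, with the shutter still shut (horizontal distance between dish_center and window below 0.01 m and z of dish_center in the frame of window between 0.012 and 0.018 m and angle between dish_center's own z axis and vertical below 0.1 rad and contact force between the fingers and dish below 0.05 N and value of joint shutter below 0.005 m), for 0.3 s.
2. the rod is pulled out to its ring (ring just fully out of the collar: 36 mm, within 3 mm) by the knob and kept there for 1.5 s (value of joint shutter between 0.033 and 0.039 m and contact force between the fingers and shutter above 0.5 N), for 1.5 s.
At the end, for the whole second after the job is handed in: The robot's fingers hold the knob with the rod pulled out 36 mm, within 3 mm (the ring just fully out of the collar), against its spring; the dish stands upright and still on the stage glass, its centre within 10 mm of the window's, untouched by the robot (all of step 2 and horizontal distance between dish_center and window below 0.01 m and z of dish_center in the frame of window between 0.012 and 0.018 m and angle between dish_center's own z axis and vertical below 0.1 rad and contact force between the arm and dish below 0.05 N and linear speed of dish below 0.02 m/s); the arm keeps its last pose, push and grip.
It fails at once if the thin glass dish is gripped with more than 20 N (40 N summed over both fingers) (contact force between the fingers and dish above 40 N).
It fails at once if the dish is knocked against or dropped or pressed onto the light base with more than 20 N (contact force between dish and light_base above 20 N).
It fails at once if the dish comes down onto the light base faster than 0.25 m/s (dropped or slammed) (linear speed of dish above 0.25 m/s and horizontal distance between dish_center and window below 0.12 m and z of dish_center in the frame of window below 0.03 m).
It fails at once if the dish is tipped more than 30 degrees (angle between dish_center's own z axis and vertical above 0.52 rad).
It fails at once if the bottle, pot, slide box or forceps is shifted more than 20 mm (distance of any of reagent_bottle, specimen_pot, slide_box, forceps from where it was at the start of the episode above 0.02 m).
It also fails if it takes over 64 s, if anything falls off the work surface, if the arm or the gripper's body presses on something with over 40 N, if the wrist force passes 120 N, or if a joint passes its speed limit or range.

ROBOT

A 7-joint arm with a two-finger parallel gripper is mounted at the origin on the work surface. World frame = base frame: x ahead of the robot, y to its left, z up, the work surface at z = 0. Lengths are in mm, angles in rad, forces in N, time in s.
With the tool pointing down it reaches from about 425 to 950 mm from the base axis. Payload 4.7 kg.
Tool frame: the origin (TCP) lies midway between the tips of the shut fingers; the grasp point (between the pads) lies grip_point_offset behind it (grip_point_offset is the distance from the TCP to the grasp point, in mm); y points along the fingers, x is the direction in which the jaws open and shut, and the axes are right-handed (so a half turn about y gives the same grasp; the last joint's range is limited). The gripper opens to 87 mm and grips with 3 to 60 N. Pads are 19 mm wide; open, the fingers measure 117 mm over their backs; the gripper's body (75 mm by 190 mm) begins 51 mm behind the grasp point.
Start: joints at [-1.19, 0.469, -0.049, 1.532, 0.024, 1.141, -0.082], TCP at [268.9, 619.146, 222.573] pointing down, gripper open.
Joint ranges: [-2.59, 2.59], [-0.33, 1.99], [-1.39, 1.29], [0.1, 2.45], [-1.04, 4.18], [0.21, 1.99], [-2.66, 2.66]. Speed limits (rad/s): [2.57, 2.57, 3.14, 3.14, 3.14, 3.14, 3.14].

INTERFACE

Orientations are given as [roll, pitch, yaw] about the fixed x, y, z axes, in that order (R = Rz(yaw) Ry(pitch) Rx(roll)).
In Python, from plant import get_obs, snapshot, get_calibration, sign_off, boxes_of, cut_out, grip_point_offset gives the robot as it stands.
- The arm moves only by the tool step_arm, never from a script. Its argument "deltas" is text: rows parted by semicolons, each of 4 numbers parted by spaces: the shift along the world's x, y, z in m, then the turn about the world's z in degrees. A call has 1 to 8 rows; each row shifts and turns the pose as measured when the row begins; what a row does not reach is not made up. A row lasts 1/10 s, in which the tool goes at most 50 mm and 8.59 degrees, less where a joint would pass 70% of its speed; a pose out of reach is approached as far as the arm can. A call with a gripper value outside its range is refused whole. "fingers" is the opening, from -1 (shut) to 1 (fully open), set as the call begins (left out, the last holds). The fingers move at their own pace and stop on an object; "grip_force" is the grip in N (left out, the last holds). Time passes only in rows, so rows that do not move let the fingers close. It gives the time, the measured TCP pose, the force and the opening at its end, in the units of the state.
- get_obs(): the state, without advancing time (a new reading comes with each control period).
- snapshot(name): name is "scene" or "top" or "wrist"; returns the picture (480x640x3 uint8, blue, green, red); there is no depth.
- get_calibration(name): a dict with "fx", "fy", "cx", "cy" (pixels), "world_to_cam" (4x4, takes a point from world to camera coordinates). Camera axes: x right, y down, z forward; pixel columns grow to the right and rows downward; lengths in mm; the calibration is good to about 2 mm. A picture is of the moment at which its call begins: read the wrist's pose just before it. get_calibration takes no time and is no camera call; for the wrist camera it gives the pose at the moment of the call.
- sign_off(): hands the job in, once; it reports no verdict.
Trained networks look in the newest picture that a camera, given by its name, has taken for a name from the list of things; names that differ only in an ending like _2 or _b are one class to them, and where a whole thing is asked for, a point or a joint stands for the part that bears it (a point fixed in the world has none). Each returns a list of dicts, best first, with "conf" (0 to 1); they miss things now and then, are a little off and sometimes report something else, mostly with a low value. They report only what shows in the picture. A call takes as long as a camera call. They do not tell look-alikes from the thing itself.
- boxes_of(camera, thing): "pixel" ([column, row] in pixels, amid what is visible of it).
- cut_out(camera, thing): "mask" (480x640 bool, what is visible of it) and "pixel" ([column, row] in pixels, amid what is visible of it).
The state is a dict: "clock": time; "joint_pos": joint angles; "joint_velocities": joint speeds; "tau": joint torques, N m; "eef_pos": TCP position; "ee_rot": TCP orientation; "wrist_force": force on the tool from outside, world axes, zero at the start; "moment": the same for the moment, N m; "gripper_width": finger opening in mm.
Only numpy, scipy, OpenCV 4.12 (cv2) and the standard library are available. Lean on these libraries where they do the work, as an engineer would, in place of code of your own. Each camera call takes 0.05 s, during which the arm holds its last target.

## Working session

There is one attempt and no reset: what is moved stays moved. The work goes in short steps, Python scripts to look and compute and a tool call to move; the robot and the scene stay as the last step left them, time stands still between calls to the robot, and variables do not carry over. Pictures are saved under pics/ and viewed, and the job is handed in when it is done.

Besides the shell and the picture viewer there is one more tool, called after "Emit:" as name(argument=value, ...) on one line, values as JSON. step_arm: Moves the arm, as the interface text tells. Its arguments: {"type":"object","properties":{"deltas":{"type":"string"},"fingers":{"type":"number"},"grip_force":{"type":"number"}},"required":["deltas"]}

```bash
mkdir -p pics; ls; python3 - <<'E'
from plant import *
import plant,cv2
o=get_obs();print(o)
try: print(grip_point_offset)
except Exception as e: print(e)
for n in ("scene","top","wrist"):
    im=snapshot(n);cv2.imwrite(f"pics/a_{n}.png",im);c=get_calibration(n);print(n,c)
    for t in ("dish_center","light_base","window","shutter","knob_center","collar","reagent_bottle","specimen_pot","slide_box","forceps"):
        try: print(t,[(x['pixel'],round(x['conf'],2)) for x in boxes_of(n,t)])
        except Exception as e: print(t,e)
E
```

```text
pics
{'clock': 0.0, 'joint_pos': array([-1.18986844,  0.46949263, -0.04861148,  1.53369658,  0.02408831,
        1.14097274, -0.08232457]), 'joint_velocities': array([-0.00021387, -0.00041702,  0.00091829, -0.00104004,  0.00136599,
       -0.00048264, -0.00066214]), 'tau': array([-7.66888274e-05, -5.07979560e+01, -8.05647369e-02, -2.36144561e+01,
       -6.12924295e-02,  3.79553740e-02,  1.57552277e-04]), 'eef_pos': array([268.69491517, 618.56479697, 221.46383812]), 'ee_rot': array([-1.57084993,  0.00198346,  1.16098537]), 'wrist_force': array([ 0.77266278, -0.58528427,  0.13985313]), 'moment': array([-0.02865215, -0.01412042,  0.00769536]), 'gripper_width': 86.91193662910003}
18.700000000000003
scene {'fx': 493.45383934694644, 'fy': 493.45383934694644, 'cx': 318.1294106450802, 'cy': 238.6697515162444, 'world_to_cam': array([[-7.38126481e-01,  6.74615224e-01,  7.97484607e-03,
         4.07552969e+02],
       [ 4.83162438e-01,  5.36825640e-01, -6.91644628e-01,
        -2.99046498e+02],
       [-4.70875097e-01, -5.06668069e-01, -7.22193957e-01,
         1.38679215e+03],
       [ 0.0000
[... 1424 characters left out ...]
1], 0.33), ([362.2, 277.8], 0.2)]
slide_box [([324.0, 162.2], 0.83)]
forceps [([487.0, 177.7], 0.86)]
wrist {'fx': 348.8901631672763, 'fy': 348.8901631672763, 'cx': 322.2832139401756, 'cy': 238.60815180402622, 'world_to_cam': array([[ 3.98465380e-01,  9.17182671e-01,  1.13544653e-03,
        -6.74676188e+02],
       [ 8.78389074e-01, -3.81967350e-01,  2.87286578e-01,
        -3.39267836e+01],
       [ 2.63927974e-01, -1.13476392e-01, -9.57844002e-01,
         3.91267113e+02],
       [ 0.00000000e+00,  0.00000000e+00,  0.00000000e+00,
         1.00000000e+00]])}
dish_center []
light_base []
window []
shutter []
knob_center []
collar []
reagent_bottle []
specimen_pot []
slide_box []
forceps []
```

View pics/a_scene.png

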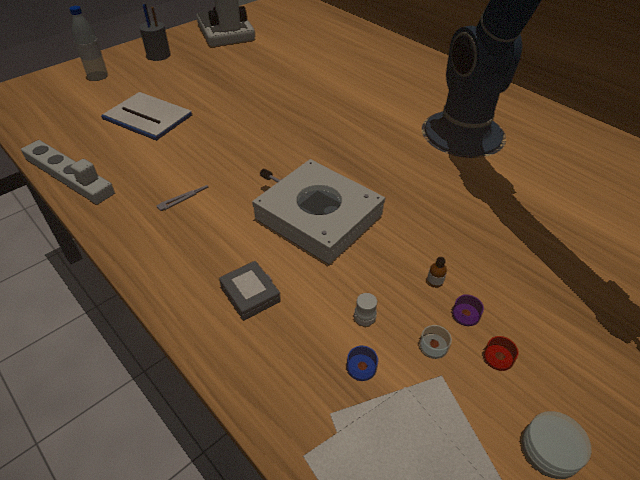

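View pics/a_top.png

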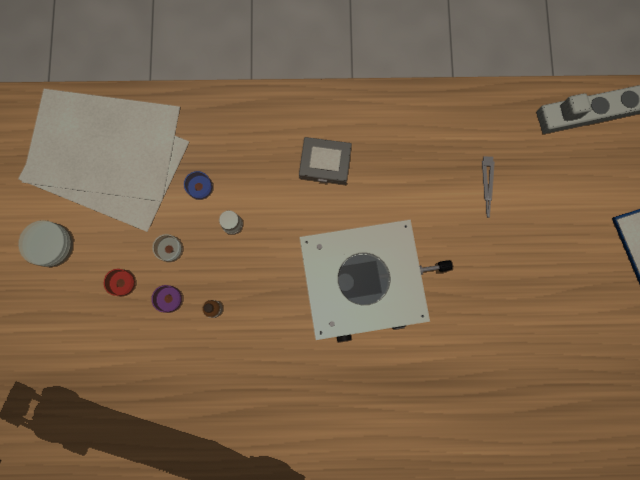

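View pics/a_wrist.png

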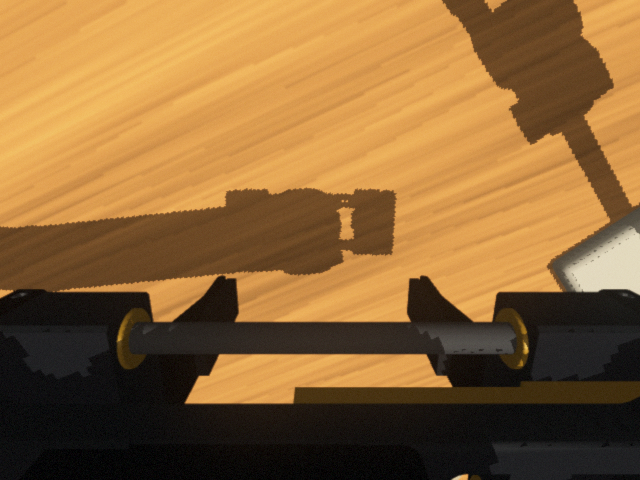

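```bash
cat > h.py <<'E'
from plant import *
import numpy as np, cv2
from scipy.optimize import least_squares
def proj(c,P):
    P=np.atleast_2d(P);q=P@c['world_to_cam'][:3,:3].T+c['world_to_cam'][:3,3]
    return np.c_[c['fx']*q[:,0]/q[:,2]+c['cx'],c['fy']*q[:,1]/q[:,2]+c['cy']]
def onplane(c,uv,z):
    R=c['world_to_cam'][:3,:3];t=c['world_to_cam'][:3,3];o=-R.T@t
    d=R.T@np.array([(uv[0]-c['cx'])/c['fx'],(uv[1]-c['cy'])/c['fy'],1]);return o+d*(z-o[2])/d[2]
def cylhull(c,x,y,z0,z1,r):
    a=np.linspace(0,2*np.pi,72,endpoint=False)
    P=np.array([[x+r*np.cos(t),y+r*np.sin(t),z] for z in(z0,z1) for t in a])
    return cv2.convexHull(proj(c,P).astype(np.float32))[:,0]
def boxhull(c,x,y,yaw,lx,ly,z0,z1):
    P=[[x+np.cos(yaw)*a-np.sin(yaw)*b,y+np.sin(yaw)*a+np.cos(yaw)*b,z] for z in(z0,z1) for a in(-lx/2,lx/2) for b in(-ly/2,ly/2)]
    return cv2.convexHull(proj(c,np.array(P)).astype(np.float32))[:,0]
def cost(hull,mask):
    # signed distances of mask contour to hull
    cs,_=cv2.findContours(mask.astype(np.uint8),cv2.RETR_EXTERNAL,cv2.CHAIN_APPROX_NONE)
    k=max(cs,key=cv2.contourArea)[::3,0].astype(np.float32)
    return np.array([cv2.pointPolygonTest(hull,(float(p[0]),float(p[1])),True) for p in k])
E
python3 - <<'E'
from h import *
C={n:get_calibration(n) for n in("scene","top")}
M={}
pick={'dish_center':{'scene':(435,340),'top':(168,248)}}
for n in C:
    im=snapshot(n)
    for t in("light_base","dish_center","shutter","reagent_bottle","specimen_pot"):
        L=cut_out(n,t)
        if t in pick: L=sorted(L,key=lambda x:np.hypot(*(np.array(x['pixel'])-pick[t][n])))
        if L: M[n,t]=L[0]['mask'];print(n,t,L[0]['pixel'],L[0]['conf'],L[0]['mask'].sum())
        if L: cv2.drawContours(im,cv2.findContours(L[0]['mask'].astype(np.uint8),0,1)[0],-1,(0,255,0),1)
    cv2.imwrite(f"pics/b_{n}.png",im)
np.save('M.npy',M,allow_pickle=True)
def f(p,cams=("scene","top")): return np.concatenate([cost(cylhull(C[n],p[0],p[1],0,30,27),M[n,'dish_center']) for n in cams])
x0=onplane(C['top'],(168,248),15)[:2];print(x0)
for cams in(("scene","top"),("scene",),("top",)):
    r=least_squares(f,x0,args=(cams,),loss='soft_l1',diff_step=1e-3);print('dish',cams,r.x,np.abs(r.fun).mean())
def g(p,cams=("scene","top")): return np.concatenate([cost(boxhull(C[n],p[0],p[1],p[2],200,220,0,60),M[n,'light_base']) for n in cams])
w=onplane(C['top'],(364,279),60)[:2];print(w)
for cams in(("scene","top"),("scene",),("top",)):
    r=least_squares(g,[*w,0.1],args=(cams,),loss='soft_l1',x_scale=[100,100,.5],diff_step=1e-3);print('base',cams,r.x,np.abs(r.fun).mean())
E
```

```text
scene light_base [319.3, 208.1] 0.73 8121
scene dish_center [436.8, 339.3] 0.63 845
scene shutter [265.0, 175.9] 0.68 143
scene reagent_bottle [434.5, 272.7] 0.92 424
scene specimen_pot [369.7, 311.3] 0.96 595
top light_base [364.4, 276.7] 0.56 12311
top dish_center [167.8, 248.8] 0.56 640
top reagent_bottle [210.3, 308.4] 0.51 288
top specimen_pot [230.9, 221.8] 0.57 406
[606.10735275 373.68428914]
dish ('scene', 'top') [607.00521268 375.6409826 ] 0.91630732645728
dish ('scene',) [607.87740104 376.69557788] 0.8669836579527753
dish ('top',) [606.4886241 374.3772847] 0.8926017848107767
[533.63455828 -16.92005417]
base ('scene', 'top') [ 5.34535921e+02 -1.80844852e+01  1.45352607e-01] 2.801169423834347
base ('scene',) [ 5.33291640e+02 -2.00996371e+01  1.34241963e-01] 2.2617754756689665
base ('top',) [ 5.34627251e+02 -1.76691252e+01  1.46720808e-01] 3.0502687101842065
```

```bash
python3 - <<'E'
from h import *
C={n:get_calibration(n) for n in("scene","top")}
x,y,yaw=534.6,-17.8,0.1465
c,s=np.cos(yaw),np.sin(yaw)
W=lambda a,b,z:np.array([x+c*a-s*b,y+s*a+c*b,z])
for n,(u0,v0,k) in {"top":(285,205,4),"scene":(240,150,4)}.items():
    im=cv2.imread(f"pics/a_{n}.png")[v0:v0+150,u0:u0+190];im=cv2.convertScaleAbs(im,alpha=1.5);im=cv2.resize(im,None,fx=k,fy=k,interpolation=cv2.INTER_CUBIC)
    def dr(P,col):
        q=((proj(C[n],np.array(P))-[u0,v0]+.5)*k).astype(int);cv2.polylines(im,[q.reshape(-1,1,2)],True,col,1)
    for z in(60,0): dr([W(a,b,z) for a,b in((-100,-110),(100,-110),(100,110),(-100,110))],(0,255,0))
    dr([W(50*np.cos(t),50*np.sin(t),60) for t in np.linspace(0,6.28,60)],(0,0,255))
    for b in(-116,-150,-176): dr([W(10*np.cos(t),b,47+10*np.sin(t)) for t in np.linspace(0,6.28,30)],(255,0,255))
    cv2.imwrite(f"pics/c_{n}.png",im)
ims=[]
for n,(u,v) in {"top":(168,248),"scene":(435,340)}.items():
    u0,v0,k=u-32,v-32,8
    im=cv2.imread(f"pics/a_{n}.png")[v0:v0+64,u0:u0+50];im=cv2.convertScaleAbs(im,alpha=1.5);im=cv2.resize(im,None,fx=k,fy=k,interpolation=cv2.INTER_CUBIC)
    for z in(0,30):
        q=((proj(C[n],np.array([[607+27*np.cos(t),375.5+27*np.sin(t),z] for t in np.linspace(0,6.28,60)]))-[u0,v0]+.5)*k).astype(int);cv2.polylines(im,[q.reshape(-1,1,2)],True,(0,255,0),1)
    ims.append(im)
cv2.imwrite("pics/c_dish.png",np.hstack(ims))
E
```

```text
(no output)
```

View pics/c_top.png

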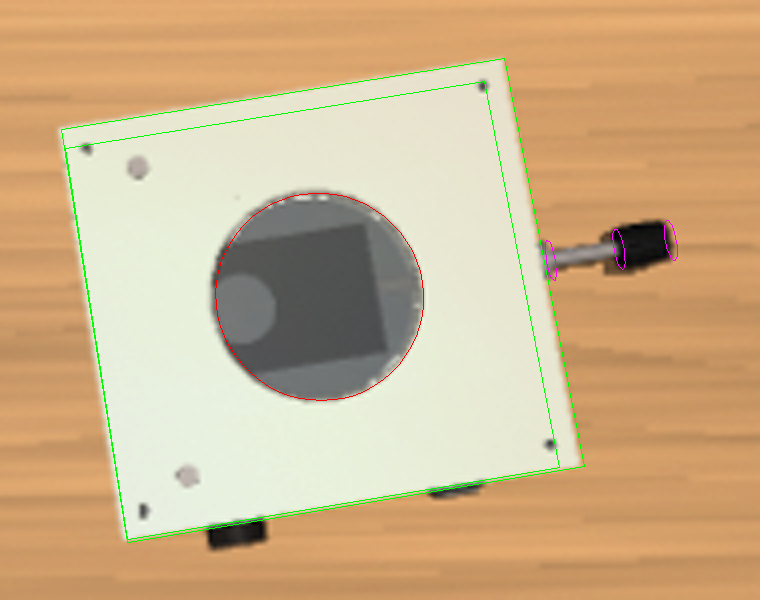

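View pics/c_scene.png

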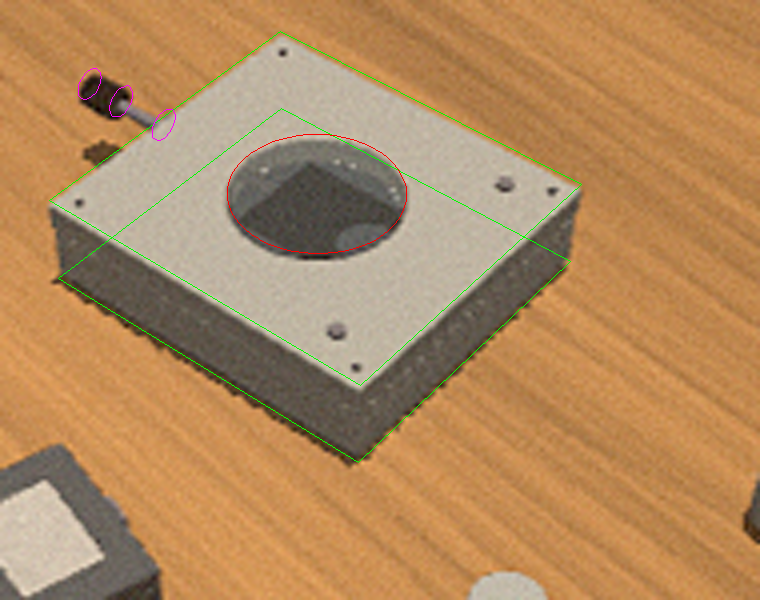

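View pics/c_dish.png

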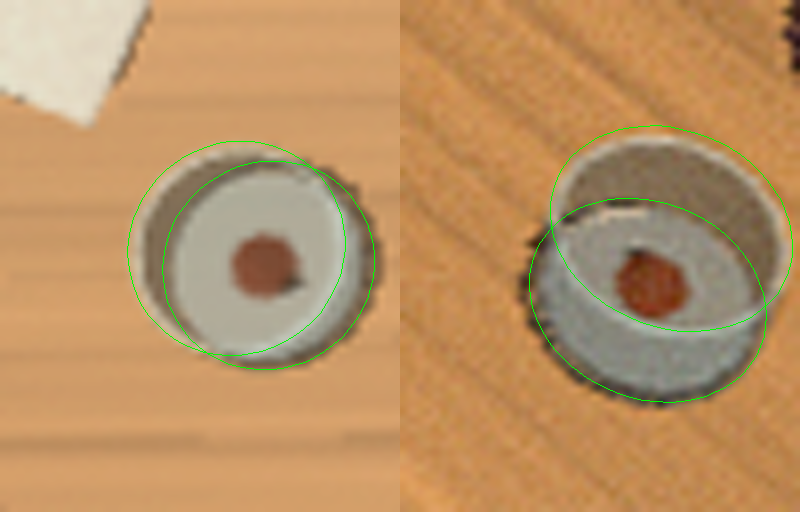

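Emit:
step_arm(deltas="0.038 -0.027 -0.007 0;0.038 -0.027 -0.007 0;0.038 -0.027 -0.007 0;0.038 -0.027 -0.007 0;0.038 -0.027 -0.007 0;0.038 -0.027 -0.007 0;0.038 -0.027 -0.007 0;0.038 -0.027 -0.007 0", fingers=1, grip_force=8)

```text
clock: 3.05
eef_pos: [571.9, 403.4, 167.0]
ee_rot: [-1.565, -0.008, 1.182]
wrist_force: [0.9, 0.2, -0.4]
gripper_width: 86.8
```

Emit:
step_arm(deltas="0.018 -0.014 -0.02 0;0.018 -0.015 -0.02 0;0 0 0 0;0 0 0 0")

```text
clock: 3.45
eef_pos: [617.9, 363.0, 124.7]
ee_rot: [-1.57, -0.005, 1.167]
wrist_force: [-0.3, 0.4, 0.7]
gripper_width: 86.9
```

```bash
python3 - <<'E'
from h import *
c=get_calibration("wrist");im=snapshot("wrist");o=get_obs();print(o['eef_pos'],o['ee_rot'],o['joint_pos'])
for x in cut_out("wrist","dish_center"): print(x['pixel'],x['conf'])
for z in(0,30):
    q=proj(c,np.array([[608+27*np.cos(t),374+27*np.sin(t),z] for t in np.linspace(0,6.28,60)])).astype(int);cv2.polylines(im,[q.reshape(-1,1,2)],True,(0,255,0),1)
cv2.imwrite("pics/d_w.png",im)
E
```

```text
[617.9181617  362.20134482 124.53529793] [-1.57085156 -0.00386571  1.16687781] [-0.60861306  0.61591254  0.03132883  1.52303424 -0.02398812  0.99975169
  0.59674478]
[272.9, 86.8] 0.88
[421.7, 81.0] 0.8
[326.5, 368.1] 0.75
```

View pics/d_w.png

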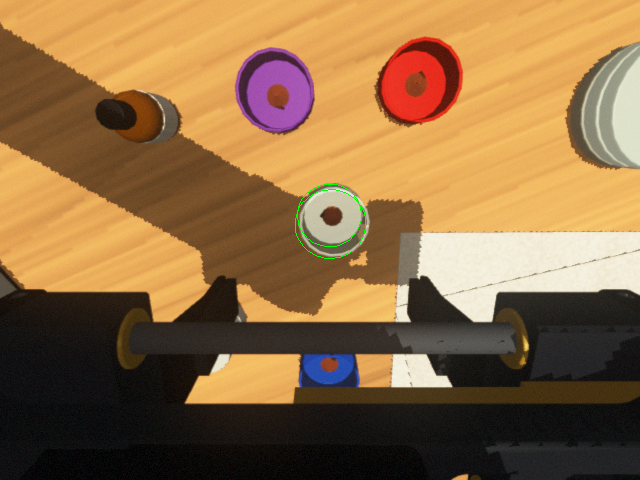

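Emit:
step_arm(deltas="-0.005 0.006 -0.02 0;-0.004 0.006 -0.02 0;0 0 -0.02 0;0 0 0 0;0 0 0 0")

```text
clock: 4.05
eef_pos: [605.5, 384.9, 70.1]
ee_rot: [-1.573, -0.016, 1.178]
wrist_force: [0.1, 0.7, 0.2]
gripper_width: 87.0
```

```bash
python3 - <<'E'
from h import *
c=get_calibration("wrist");im=snapshot("wrist");o=get_obs();print(o['eef_pos'],o['ee_rot'])
for z in(0,30):
    q=proj(c,np.array([[608.5+27*np.cos(t),375+27*np.sin(t),z] for t in np.linspace(0,6.28,60)])).astype(int);cv2.polylines(im,[q.reshape(-1,1,2)],True,(0,255,0),1)
cv2.imwrite("pics/e_w.png",im)
E
```

```text
[605.33191003 384.79882196  70.00532327] [-1.57248681 -0.01554168  1.17826687]
```

View pics/e_w.png

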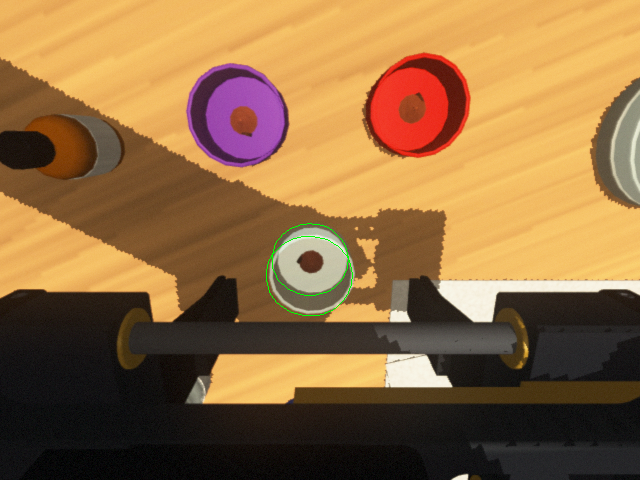

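Emit:
step_arm(deltas="0.003 -0.009 -0.01 0;0 0 0 0;0 0 0 0")

```text
clock: 4.4
eef_pos: [610.0, 376.0, 62.5]
ee_rot: [-1.575, -0.019, 1.179]
wrist_force: [0.4, -0.4, -0.2]
gripper_width: 86.8
```

Emit:
step_arm(deltas="-0.001 -0.001 -0.012 0;0 0 -0.012 0;0 0 -0.012 0;0 0 -0.01 0;0 0 0 0;0 0 0 0")

```text
clock: 5.0
eef_pos: [608.6, 373.8, 11.4]
ee_rot: [-1.575, -0.018, 1.178]
wrist_force: [-0.6, 0.5, 0.4]
gripper_width: 86.6
```

Emit:
step_arm(deltas="0 0.001 -0.005 0;0 0 0 0;0 0 0 0")

```text
clock: 5.3
eef_pos: [609.0, 375.5, 6.5]
ee_rot: [-1.575, -0.019, 1.178]
wrist_force: [-0.2, -0.5, -0.2]
gripper_width: 87.0
```

Close gently.

Emit:
step_arm(deltas="0 0 0 0;0 0 0 0;0 0 0 0;0 0 0 0;0 0 0 0;0 0 0 0;0 0 0 0;0 0 0 0", fingers=-1, grip_force=8)

```text
clock: 6.1
eef_pos: [609.7, 376.0, 8.0]
ee_rot: [-1.576, -0.021, 1.178]
wrist_force: [-0.2, 0.3, 0.7]
gripper_width: 52.7
```

Emit:
step_arm(deltas="0 0 0.005 0;0 0 0.015 0;0 0 0.025 0;0 0 0.025 0;0 0 0.025 0;0 0 0.015 0;0 0 0 0;0 0 0 0")

```text
clock: 6.9
eef_pos: [609.0, 375.3, 126.6]
ee_rot: [-1.577, -0.022, 1.178]
wrist_force: [-0.2, 0.7, -2.0]
gripper_width: 53.0
```

```bash
python3 - <<'E'
from h import *
c=get_calibration("wrist");im=snapshot("wrist");o=get_obs();print(o['eef_pos'],o['ee_rot'],o['gripper_width'])
cv2.imwrite("pics/f_w.png",im)
cv2.imwrite("pics/f_s.png",snapshot("scene"))
E
```

```text
[609.06441816 375.32042009 126.44781409] [-1.57689908 -0.02174441  1.17759004] 52.390344619270635
```

View pics/f_w.png

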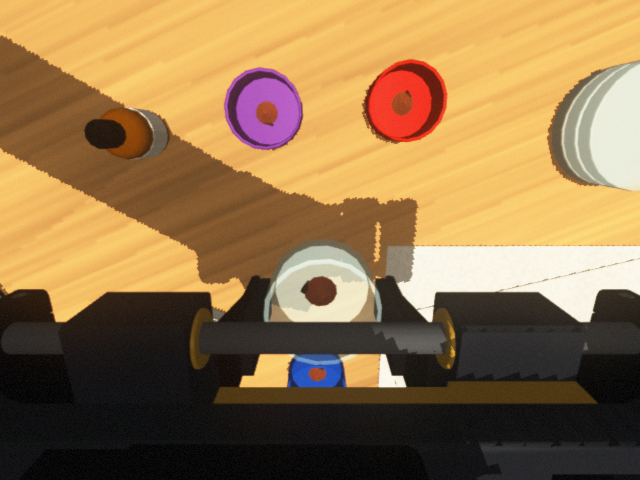

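View pics/f_s.png

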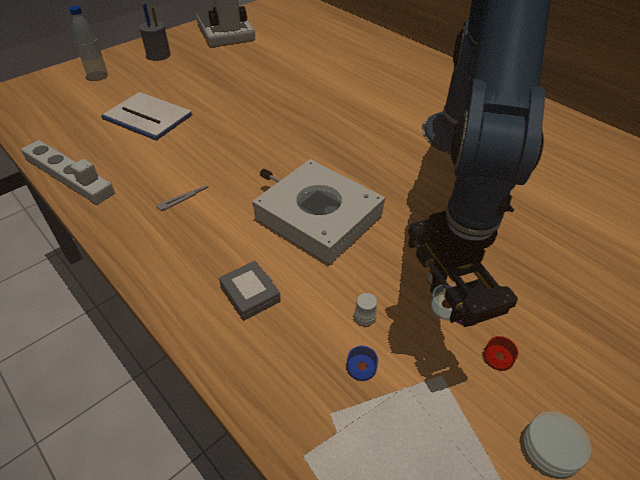

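Emit:
step_arm(deltas="-0.002 -0.01 0 0;-0.004 -0.022 0 0;-0.006 -0.03 0 0;-0.006 -0.032 0 0;-0.006 -0.032 0 0;-0.006 -0.032 0 0;-0.006 -0.032 0 0;-0.006 -0.032 0 0")

```text
clock: 7.8
eef_pos: [556.5, 144.2, 114.8]
ee_rot: [-1.563, -0.008, 1.185]
wrist_force: [0.6, -1.4, -1.5]
gripper_width: 52.9
```

Emit:
step_arm(deltas="-0.006 -0.03 0 0;-0.006 -0.025 0 0;-0.004 -0.015 0 0;0 -0.005 0 0;0 0 0 0;0 0 0 0")

```text
clock: 8.4
eef_pos: [534.6, 58.1, 110.8]
ee_rot: [-1.556, -0.0, 1.176]
wrist_force: [0.2, -1.1, -1.5]
gripper_width: 52.8
```

Emit:
step_arm(deltas="0 -0.015 0 0;0 -0.02 0 0;0 -0.02 0 0;0 -0.01 0 0;0 0 0 0;0 0 0 0;0 0 0 0")

```text
clock: 9.1
eef_pos: [536.3, -4.3, 110.5]
ee_rot: [-1.557, -0.003, 1.187]
wrist_force: [-0.1, -0.1, -2.1]
gripper_width: 52.7
```

```bash
python3 - <<'E'
from h import *
c=get_calibration("wrist");im=snapshot("wrist");o=get_obs();print(o['eef_pos'],o['ee_rot'],o['gripper_width'],o['joint_pos'])
x,y,yaw=534.6,-17.6,0.1465
C,s=np.cos(yaw),np.sin(yaw)
W=lambda a,b,z:np.array([x+C*a-s*b,y+s*a+C*b,z])
def ov(im,c):
    for P in([W(a,b,60) for a,b in((-100,-110),(100,-110),(100,110),(-100,110))],[W(50*np.cos(t),50*np.sin(t),60) for t in np.linspace(0,6.28,60)]):
        q=proj(c,np.array(P)).astype(int);cv2.polylines(im,[q.reshape(-1,1,2)],True,(0,255,0),1)
ov(im,c)
cv2.imwrite("pics/g_w.png",im)
im=snapshot("top");ov(im,get_calibration("top"));cv2.imwrite("pics/g_t.png",im)
E
```

```text
[536.3418156   -3.94614029 110.51229522] [-1.55680402 -0.00287645  1.18749877] 52.80190329366664 [-0.12049894  0.3793161   0.06795437  1.97063133 -0.04680484  0.80442202
  1.16296656]
```

View pics/g_w.png

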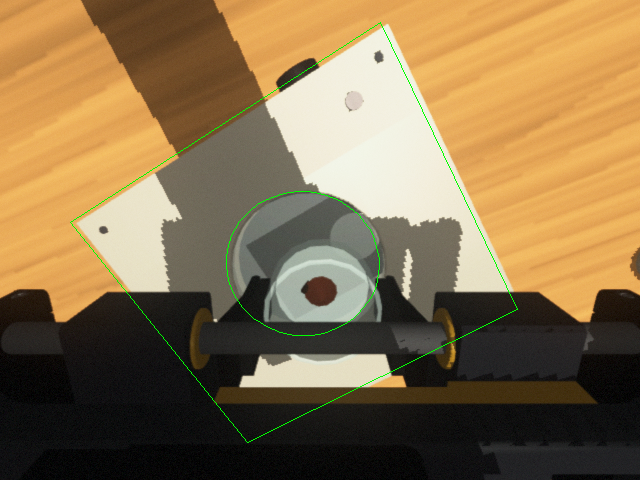

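View pics/g_t.png

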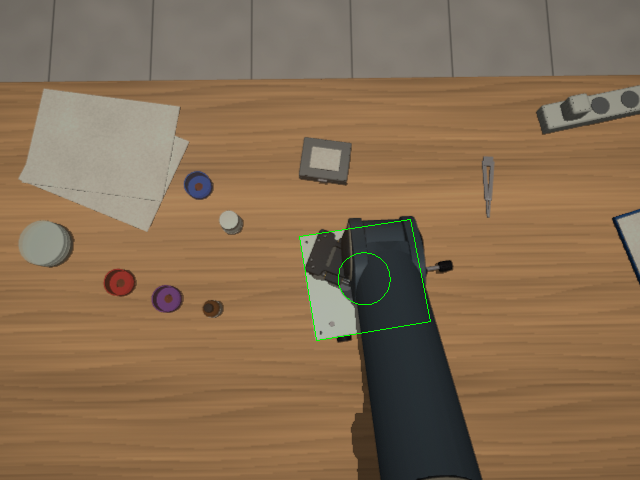

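Emit:
step_arm(deltas="0 -0.006 0 0;0 -0.005 0 0;0 0 0 0;0 0 0 0")

```text
clock: 9.6
eef_pos: [536.3, -14.6, 110.5]
ee_rot: [-1.557, -0.003, 1.19]
wrist_force: [-0.9, -0.1, -0.0]
gripper_width: 53.0
```

Emit:
step_arm(deltas="0 -0.001 -0.008 0;0 0 -0.01 0;0 0 -0.008 0;0 0 -0.004 0;0 0 0 0;0 0 0 0")

```text
clock: 10.2
eef_pos: [535.4, -15.5, 76.7]
ee_rot: [-1.555, -0.002, 1.19]
wrist_force: [0.4, 0.2, -0.2]
gripper_width: 52.7
```

Emit:
step_arm(deltas="0 0 -0.002 0;0 0 -0.002 0;0 0 0 0")

```text
clock: 10.5
eef_pos: [535.9, -15.4, 72.9]
ee_rot: [-1.556, -0.003, 1.19]
wrist_force: [-0.3, -0.8, -0.0]
gripper_width: 52.6
```

Emit:
step_arm(deltas="0 0 -0.002 0;0 0 0 0;0 0 0 0")

```text
clock: 10.8
eef_pos: [536.3, -15.3, 71.1]
ee_rot: [-1.556, -0.003, 1.19]
wrist_force: [0.2, 0.1, -0.4]
gripper_width: 52.7
```

Emit:
step_arm(deltas="0 0 -0.001 0;0 0 0 0;0 0 0 0")

```text
clock: 11.1
eef_pos: [536.4, -15.3, 70.2]
ee_rot: [-1.557, -0.003, 1.19]
wrist_force: [0.1, -0.2, -1.0]
gripper_width: 53.0
```

Emit:
step_arm(deltas="0 0 -0.001 0;0 0 0 0;0 0 0 0")

```text
clock: 11.4
eef_pos: [536.4, -15.3, 69.1]
ee_rot: [-1.557, -0.003, 1.19]
wrist_force: [0.7, -0.4, -0.2]
gripper_width: 52.8
```

Emit:
step_arm(deltas="0 0 -0.001 0;0 0 0 0;0 0 0 0")

```text
clock: 11.7
eef_pos: [536.4, -15.4, 68.2]
ee_rot: [-1.557, -0.003, 1.19]
wrist_force: [0.9, 0.6, -0.3]
gripper_width: 52.7
```

Emit:
step_arm(deltas="0 0 -0.001 0;0 0 0 0;0 0 0 0")

```text
clock: 12.0
eef_pos: [536.5, -15.6, 67.5]
ee_rot: [-1.557, -0.003, 1.19]
wrist_force: [0.5, -0.2, 0.7]
gripper_width: 52.3
```

Emit:
step_arm(deltas="0 0 -0.001 0;0 0 0 0")

```text
clock: 12.2
eef_pos: [536.7, -15.6, 67.5]
ee_rot: [-1.557, -0.004, 1.19]
wrist_force: [1.0, -0.5, -0.6]
gripper_width: 52.5
```

```bash
python3 - <<'E'
from h import *
c=get_calibration("wrist");im=snapshot("wrist");o=get_obs();print(o['eef_pos'],o['wrist_force'])
cv2.imwrite("pics/h_w.png",im)
cv2.imwrite("pics/h_s.png",cv2.resize(snapshot("scene")[120:300,220:460],None,fx=3,fy=3,interpolation=2))
E
```

```text
[536.78491341 -15.58409406  67.49401836] [-0.34201351 -0.25885364 -0.64173766]
```

View pics/h_w.png

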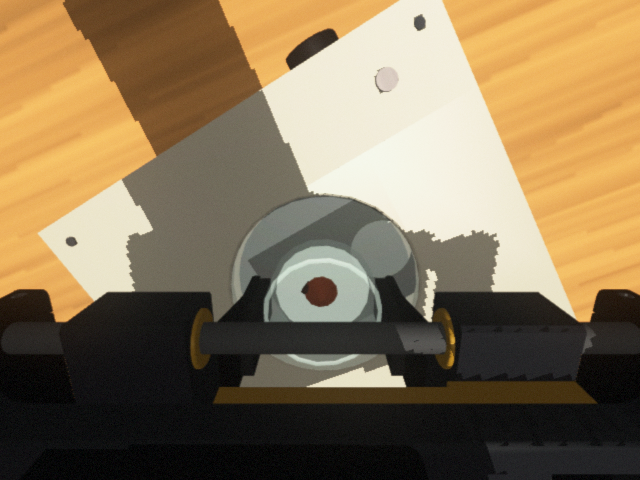

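View pics/h_s.png

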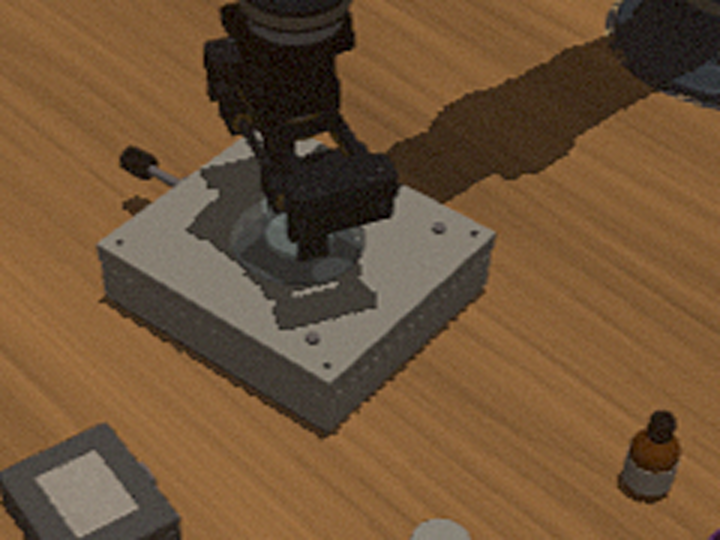

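Emit:
step_arm(deltas="0 0 0 0;0 0 0 0;0 0 0 0;0 0 0 0", fingers=1)

```text
clock: 12.7
eef_pos: [536.7, -15.4, 66.8]
ee_rot: [-1.557, -0.003, 1.19]
wrist_force: [-0.4, -0.0, 0.1]
gripper_width: 76.5
```

```bash
python3 - <<'E'
from h import *
c=get_calibration("wrist");im=snapshot("wrist");o=get_obs();print(o['eef_pos'],o['wrist_force'],o['gripper_width'])
for P,z,r in(((535.3,-15.7),60,50),((536.0,-16),90,27),((536.0,-16),60,27)):
    q=proj(c,np.array([[P[0]+r*np.cos(t),P[1]+r*np.sin(t),z] for t in np.linspace(0,6.28,60)])).astype(int);cv2.polylines(im,[q.reshape(-1,1,2)],True,(0,255,0),1)
cv2.imwrite("pics/i_w.png",im)
E
```

```text
[536.63105468 -15.45456951  66.79652064] [ 0.42711841 -0.06550864 -0.13461623] 80.21394360309114
```

View pics/i_w.png

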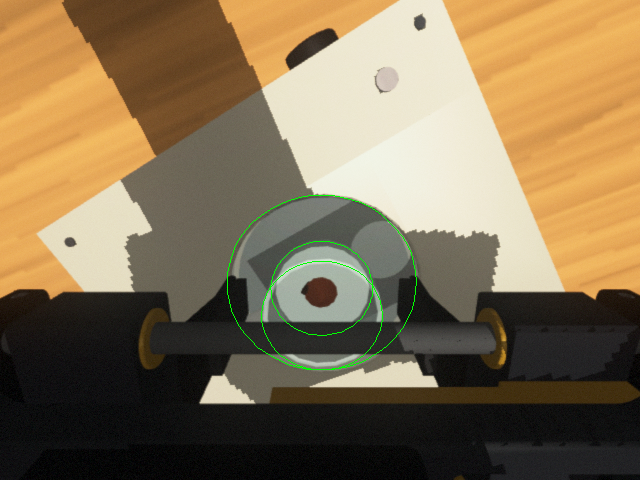

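Emit:
step_arm(deltas="0 0 0 0;0 0 0 0;0 0 0.008 0;0 0 0.015 0;0 0 0.03 0;0 0 0.03 0;0 0 0.01 0;0 0 0 0")

```text
clock: 13.55
eef_pos: [535.7, -15.6, 164.3]
ee_rot: [-1.556, -0.003, 1.19]
wrist_force: [-0.3, -0.3, -0.4]
gripper_width: 86.9
```

```bash
python3 - <<'E'
from h import *
c=get_calibration("wrist");im=snapshot("wrist");o=get_obs();print(o['eef_pos'],o['ee_rot'])
for P,z,r in(((535.3,-15.7),60,50),((536.0,-16),90,27),((536.0,-16),60,27)):
    q=proj(c,np.array([[P[0]+r*np.cos(t),P[1]+r*np.sin(t),z] for t in np.linspace(0,6.28,60)])).astype(int);cv2.polylines(im,[q.reshape(-1,1,2)],True,(0,255,0),1)
cv2.imwrite("pics/j_w.png",im)
E
```

```text
[535.33715438 -15.58238781 163.60158555] [-1.55497415 -0.00247145  1.1900266 ]
```

View pics/j_w.png

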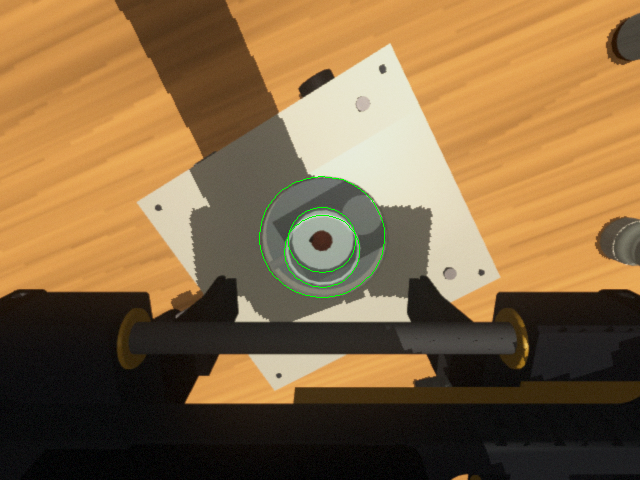

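Emit:
step_arm(deltas="0.002 -0.01 0 -5;0.003 -0.018 0 -7.5;0.003 -0.02 0 -7.5;0.003 -0.02 0 -7.5;0.003 -0.02 0 -7.5;0.003 -0.02 0 -7.5;0.003 -0.02 0 -7.5;0 0 0 0")

```text
clock: 14.4
eef_pos: [548.0, -146.1, 151.2]
ee_rot: [-1.543, 0.013, 0.286]
wrist_force: [-0.6, -0.1, 0.5]
gripper_width: 86.8
```

Emit:
step_arm(deltas="0.004 -0.012 -0.014 -4;0.004 -0.01 -0.014 -3;0.002 -0.005 -0.01 0;0 0 0 0;0 0 0 0")

```text
clock: 14.9
eef_pos: [556.0, -169.1, 106.7]
ee_rot: [-1.538, 0.02, 0.171]
wrist_force: [-0.5, 0.2, -0.5]
gripper_width: 87.2
```

```bash
cat > k.py <<'E'
from h import *
import sys
c=get_calibration("wrist");o=get_obs();im=snapshot("wrist");print(o['eef_pos'],o['ee_rot'],o['wrist_force'],o['gripper_width'])
x,y,yaw=535.5,-15.5,0.1465
C,s=np.cos(yaw),np.sin(yaw)
W=lambda a,b,z:np.array([x+C*a-s*b,y+s*a+C*b,z])
e=float(sys.argv[2]) if len(sys.argv)>2 else 0
cv2.imwrite(f"pics/{sys.argv[1]}_raw.png",im)
for b,r in((-116,9),(-150-e,10),(-176-e,10)):
    q=proj(c,np.array([W(r*np.cos(t),b,47+r*np.sin(t)) for t in np.linspace(0,6.28,40)])).astype(int);cv2.polylines(im,[q.reshape(-1,1,2)],True,(0,255,0),1)
cv2.imwrite(f"pics/{sys.argv[1]}.png",im)
print(W(0,-163-e,47))
E
python3 k.py k1
```

```text
[ 556.02362757 -169.14532455  106.65897609] [-1.53756389  0.0204768   0.17072029] [-0.49256732  0.19786407 -0.50016739] 87.22995085562533
[ 559.29417365 -176.75395282   47.        ]
```

View pics/k1.png

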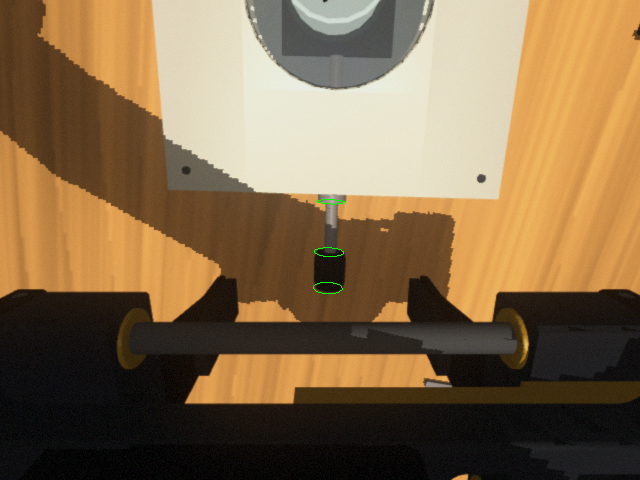

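Emit:
step_arm(deltas="0.003 -0.007 -0.005 -1.4;0 0 -0.015 0;0 0 -0.015 0;0 0 -0.015 0;0 0 -0.01 0;0 0 0 0;0 0 0 0")

```text
clock: 15.65
eef_pos: [560.1, -175.2, 43.3]
ee_rot: [-1.537, 0.017, 0.147]
wrist_force: [0.3, -0.3, 0.8]
gripper_width: 87.0
```

Emit:
step_arm(deltas="-0.001 -0.002 -0.008 0;0 0 -0.006 0;0 0 0 0;0 0 0 0")

```text
clock: 16.05
eef_pos: [560.0, -177.8, 29.4]
ee_rot: [-1.538, 0.015, 0.147]
wrist_force: [-0.3, 1.0, 0.2]
gripper_width: 87.1
```

```bash
python3 k.py k2
```

```text
[ 560.01137435 -177.78026517   29.38430482] [-1.53834333  0.01482404  0.14723342] [-0.29232897  0.9635693   0.18448466] 87.06125078696238
[ 559.29417365 -176.75395282   47.        ]
```

View pics/k2.png

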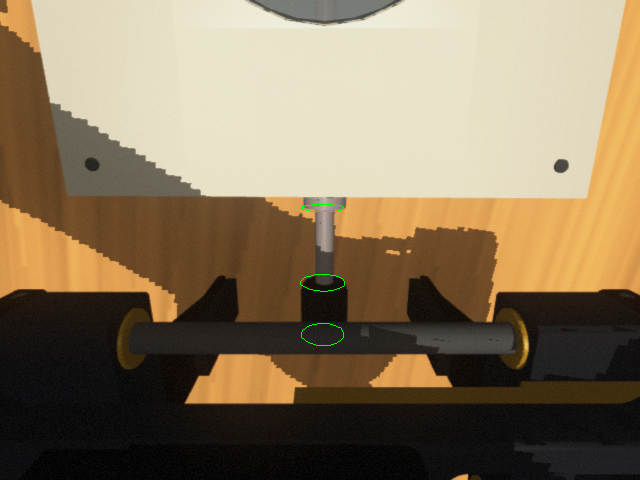

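Well aligned; grip the knob at 25 N.

Emit:
step_arm(deltas="0 0 0 0;0 0 0 0;0 0 0 0;0 0 0 0;0 0 0 0;0 0 0 0;0 0 0 0;0 0 0 0", fingers=-1, grip_force=25)

```text
clock: 16.9
eef_pos: [560.7, -177.8, 30.4]
ee_rot: [-1.539, 0.013, 0.148]
wrist_force: [0.2, -0.3, -0.2]
gripper_width: 31.0
```

Emit:
step_arm(deltas="0 0 0 0;0 0 0 0;0 0 0 0;0 0 0 0")

```text
clock: 17.3
eef_pos: [560.8, -177.7, 30.3]
ee_rot: [-1.539, 0.013, 0.148]
wrist_force: [-0.2, 0.1, 0.8]
gripper_width: 18.9
```

```bash
python3 k.py k3
```

```text
[ 560.80258428 -177.70655015   30.33084823] [-1.53886606  0.01289614  0.14755718] [-0.24542843  0.05816451  0.80589371] 18.855961950430267
[ 559.29417365 -176.75395282   47.        ]
```

View pics/k3.png

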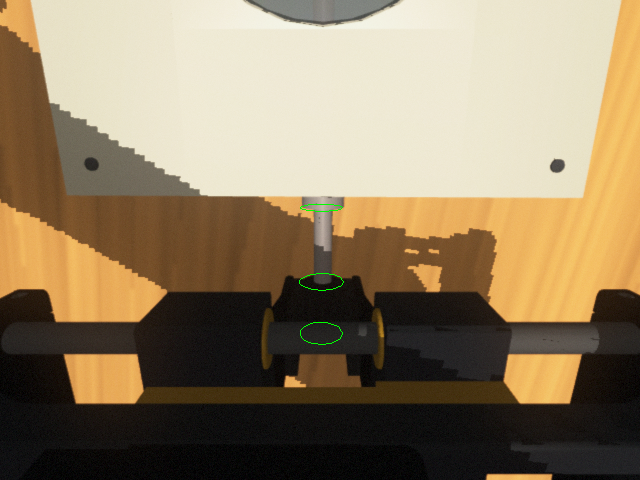

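Emit:
step_arm(deltas="0 0 0 0;0 0 0 0;0.0007 -0.005 0 0;0.0007 -0.005 0 0;0.0007 -0.005 0 0;0 0 0 0;0 0 0 0")

```text
clock: 18.05
eef_pos: [562.3, -188.7, 30.2]
ee_rot: [-1.531, 0.015, 0.15]
wrist_force: [-0.7, 3.4, 1.9]
gripper_width: 19.1
```

```bash
python3 k.py k4 18
```

```text
[ 562.31856564 -188.6694715    30.24750088] [-1.53052756  0.0153509   0.14957216] [-0.73070583  3.43222454  1.89248223] 19.094100436748814
[ 561.92175111 -194.56113779   47.        ]
```

View pics/k4.png

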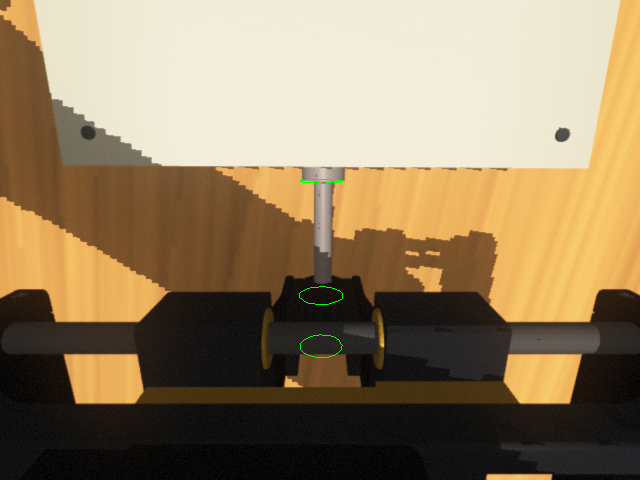

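Emit:
step_arm(deltas="0.0007 -0.005 0 0;0.0007 -0.005 0 0;0.0007 -0.005 0 0;0.0007 -0.005 0 0;0 0 0 0;0 0 0 0")

```text
clock: 18.7
eef_pos: [564.7, -204.9, 30.2]
ee_rot: [-1.524, 0.017, 0.152]
wrist_force: [-2.2, 4.6, 2.7]
gripper_width: 19.1
```

Emit:
step_arm(deltas="0.0007 -0.004 0 0;0.0007 -0.004 0 0;0 0 0 0;0 0 0 0")

```text
clock: 19.1
eef_pos: [565.3, -209.2, 30.3]
ee_rot: [-1.518, 0.019, 0.153]
wrist_force: [-0.5, 4.7, 3.0]
gripper_width: 19.2
```

```bash
python3 k.py k5 34
```

```text
[ 565.26320877 -209.18147248   30.2559353 ] [-1.51800301  0.01927101  0.15325324] [-0.48977371  4.69273319  2.98596597] 19.246003499316142
[ 564.25737552 -210.38974666   47.        ]
```

View pics/k5_raw.png

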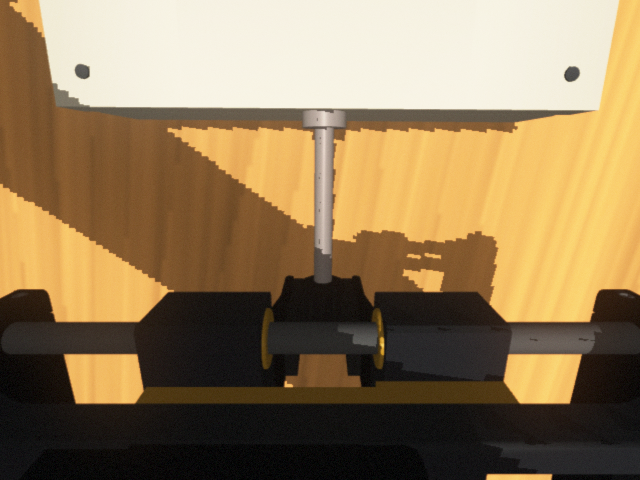

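Emit:
step_arm(deltas="0.0007 -0.004 0 0;0.0004 -0.002 0 0;0 0 0 0")

```text
clock: 19.45
eef_pos: [565.6, -211.8, 30.3]
ee_rot: [-1.513, 0.021, 0.155]
wrist_force: [-2.1, 5.6, 3.7]
gripper_width: 19.2
```

```bash
python3 k.py k6 36; python3 -c "
import cv2;im=cv2.imread('pics/k6_raw.png');cv2.imwrite('pics/k6z.png',cv2.resize(im[80:300,240:400],None,fx=3.6,fy=2.7,interpolation=2))"
```

```text
[ 565.62911758 -211.7788918    30.28796363] [-1.51291057  0.02109793  0.15454093] [-2.14109024  5.56835248  3.66508965] 19.155909658776007
[ 564.54932857 -212.36832277   47.        ]
```

View pics/k6z.png

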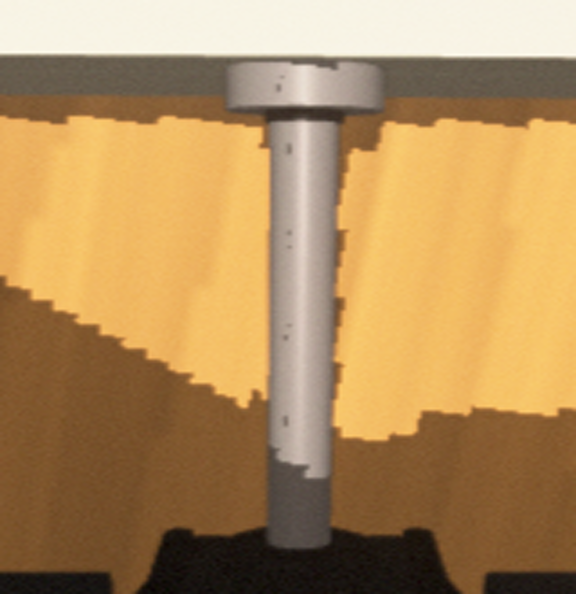

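Emit:
step_arm(deltas="0.0005 -0.0035 0 0;0 0 0 0;0 0 0 0")

```text
clock: 19.8
eef_pos: [565.6, -211.7, 30.3]
ee_rot: [-1.508, 0.023, 0.156]
wrist_force: [-2.4, 5.8, 3.2]
gripper_width: 18.8
```

```bash
python3 k.py k7 36; python3 -c "
import cv2;im=cv2.imread('pics/k7_raw.png');cv2.imwrite('pics/k7z.png',cv2.resize(im[70:170,270:380],None,fx=6,fy=6,interpolation=2))"
```

```text
[ 565.5742032  -211.72873126   30.25118591] [-1.50795191  0.02252978  0.15568875] [-2.36967082  5.836249    3.17430765] 18.780030640304123
[ 564.54932857 -212.36832277   47.        ]
```

View pics/k7z.png

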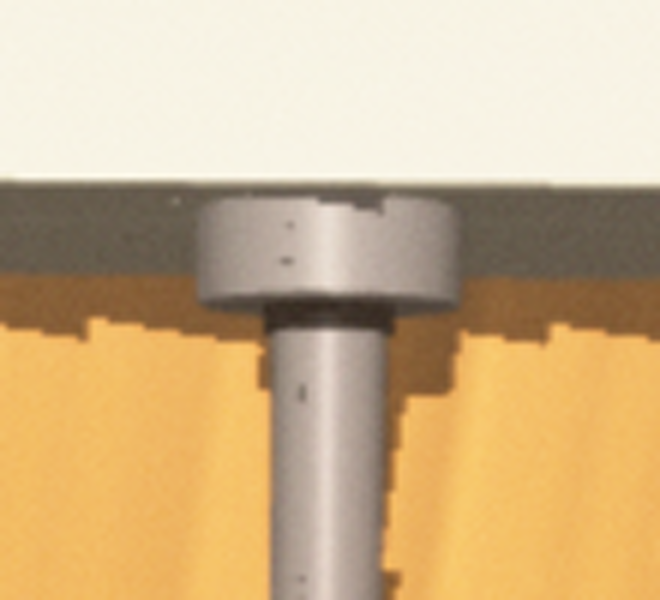

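Emit:
step_arm(deltas="0.0004 -0.0025 0 0;0.0003 -0.002 0 0;0.0002 -0.0012 0 0;0.0002 -0.0012 0 0")

```text
clock: 20.25
eef_pos: [565.8, -213.4, 30.2]
ee_rot: [-1.5, 0.025, 0.158]
wrist_force: [-1.6, 5.5, 3.6]
gripper_width: 19.0
```

```bash
python3 k.py k8 36; python3 -c "
import cv2;im=cv2.imread('pics/k8_raw.png');cv2.imwrite('pics/k8z.png',cv2.resize(im[70:170,270:380],None,fx=6,fy=6,interpolation=2))"
```

```text
[ 565.77366345 -213.43012037   30.24195844] [-1.50043519  0.02494981  0.15777164] [-1.58490224  5.46863538  3.61870255] 19.01392316134363
[ 564.54932857 -212.36832277   47.        ]
```

View pics/k8z.png

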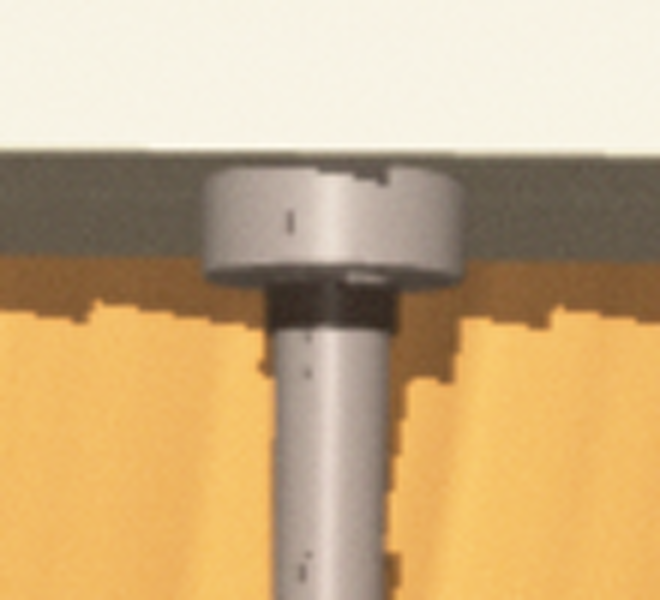

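```bash
python3 - <<'E'
from h import *
c=get_calibration("wrist")
x,y,yaw=535.5,-15.5,0.1465
C,s=np.cos(yaw),np.sin(yaw)
W=lambda a,b,z:[x+C*a-s*b,y+s*a+C*b,z]
print(proj(c,[W(0,-116,51),W(0,-118,51),W(0,-119,51),W(0,-120,51),W(0,-116,56),W(-4,-118,47),W(4,-118,47)]))
E
```

```text
[[323.31495158 116.94370016]
 [323.25525912 122.17796589]
 [323.22555221 124.78288218]
 [323.1959376  127.3797047 ]
 [323.03810672 115.36659334]
 [313.79074887 123.12667452]
 [333.14903325 123.3079529 ]]
```

Emit:
step_arm(deltas="0.0001 -0.001 0 0;0.0001 -0.001 0 0;0.0001 -0.001 0 0;0.0001 -0.001 0 0")

```text
clock: 20.7
eef_pos: [565.7, -213.1, 30.2]
ee_rot: [-1.495, 0.026, 0.16]
wrist_force: [-2.2, 6.4, 3.1]
gripper_width: 19.4
```

Emit:
step_arm(deltas="0.0002 -0.0014 0 0;0.0002 -0.0012 0 0")

```text
clock: 20.9
eef_pos: [565.7, -213.1, 30.2]
ee_rot: [-1.491, 0.028, 0.161]
wrist_force: [-1.4, 5.8, 3.3]
gripper_width: 19.0
```

```bash
python3 - <<'E'
from h import *
for i in range(40):
    im=snapshot("wrist")
    if i%6==0:
        o=get_obs();print(o['clock'],o['eef_pos'],o['ee_rot'],o['gripper_width'],o['wrist_force'])
im=snapshot("wrist");o=get_obs();print(o['clock'],o['eef_pos'])
c=get_calibration("wrist")
x,y,yaw=535.5,-15.5,0.1465
C,s=np.cos(yaw),np.sin(yaw)
W=lambda a,b,z:[x+C*a-s*b,y+s*a+C*b,z]
print(proj(c,[W(0,-116,51),W(0,-119,51)]))
cv2.imwrite('pics/l_raw.png',im)
cv2.imwrite('pics/lz.png',cv2.resize(im[70:170,270:380],None,fx=6,fy=6,interpolation=2))
cv2.imwrite('pics/l_top.png',snapshot("top"));cv2.imwrite('pics/l_s.png',snapshot("scene"))
E
```

```text
20.95 [ 565.68631942 -213.23723945   30.2174997 ] [-1.490867    0.02762866  0.16071573] 19.212505375123822 [-2.40262742  5.58968061  4.35811243]
21.25 [ 565.67690387 -213.21575274   30.22609077] [-1.49102251  0.0275851   0.16074017] 18.94950964276915 [-1.47831934  7.28211943  3.87131812]
21.55 [ 565.68012168 -213.17017793   30.19906923] [-1.49097707  0.02761328  0.16077448] 19.34074370047771 [-1.19764833  6.28811689  4.36312827]
21.85 [ 565.68538248 -213.2296285    30.23306396] [-1.49103768  0.02756344  0.16069696] 19.20415642101478 [-1.31014079  5.49456818  5.28278359]
22.15 [ 565.70801659 -213.19901322   30.22194424] [-1.49102138  0.02755535  0.16075152] 19.172597080968178 [-1.47696563  6.66620989  3.53349767]
22.45 [ 565.7109453  -213.20189621   30.23398278] [-1.49102062  0.02753326  0.16075809] 19.36966430161954 [-2.3507204   5.60317968  4.15425693]
22.75 [ 565.68999019 -213.19561421   30.222869  ] [-1.49099811  0.02756522  0.16075339] 19.414684088023876 [-1.78705154  6.10052246  3.68959698]
22.95 [ 565.68815196 -213.20572771   30.21800762]
[[323.88544773 117.38232474]
 [323.77306682 125.169426  ]]
```

View pics/lz.png

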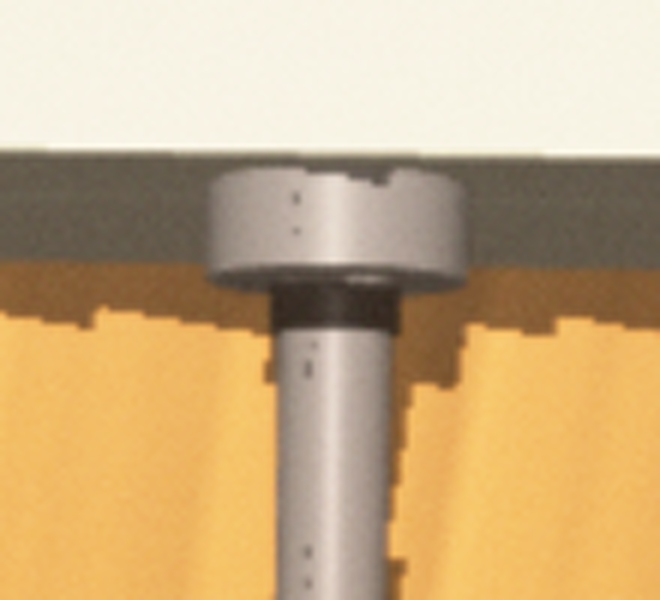

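View pics/l_s.png

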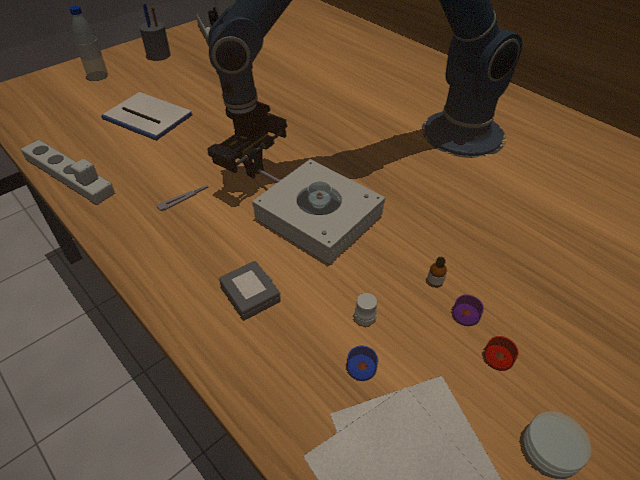

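View pics/l_top.png

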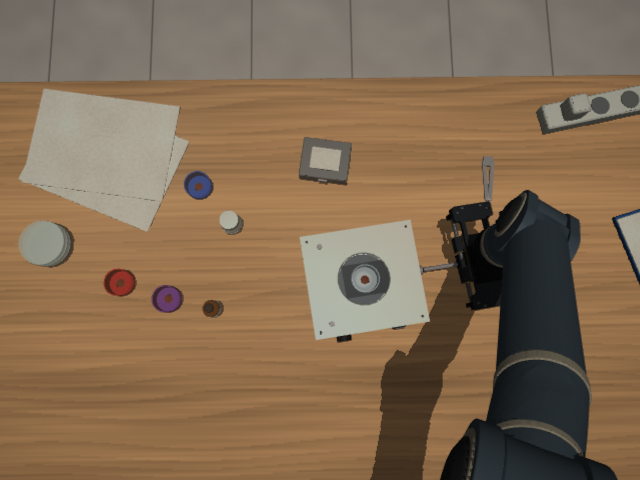

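```bash
python3 -c "
from plant import *
print(sign_off()); o=get_obs();print(o['clock'],o['eef_pos'],o['gripper_width'])"
```

```text
the job is handed in; nothing more can be done
None
the job is handed in; nothing more can be done
```

I set the dish on the stage glass over the window and pulled the shutter rod out to its ring. The job is handed in with the gripper still holding the knob. It took about 23 s of the 64 s allowed, and sign-off gave no verdict.

- **Dish:** I carried it with an 8 N grip and lowered it in 1 mm steps. After release, the wrist picture put its centre within about 2 mm of the window's centre. The last overhead and side pictures show it still upright and centred.
- **Shutter:** I gripped the knob at 25 N and pulled. The fingers moved 35.8 mm. In the last close-up the black ring is just fully out of the collar, and comparing its edge with the calibrated view also gives about 35.8 mm. It stayed there without drifting for 2 s before I handed in.
- **Disagreements:** The cameras differed by about 2 mm on the position of the base, so I relied mainly on the wrist camera. The tool tilted about 3° during the pull, but the knob did not slip.
- **Bystanders:** In the last pictures the bottle, pot and slide box look unmoved. So do the forceps, though the gripper was close beside and partly in front of them from above. I checked this by eye and did not measure it.

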